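# Put the carver's set back in its tray

## Task

Put the three paint-marked carving tools back in the tray: lay each one lengthwise in the trough of its own colour, wholly inside it, with the handle on the painted half and the blade over the black rubber half. Set them down rather than dropping them, since the edges chip. The two tools without paint belong to the next bench: leave them, the mallet and the sharpening stone where they are.

Things in the scene. Friction and masses are not known exactly. Their poses are not given: they have to be found in the camera images.
- red_chisel: Loose carving tool, 160 mm, 90 g: pale wood handle with the butt end (30 mm) dipped in red paint; octagonal, 26 mm wide. Flat steel blade 20 mm wide. Origin on the axis at the grip, 13 mm above what it lies on. +x runs along the axis to the blade: butt -45, handle end +50, tip +115 mm. Starts lying flat, blade away from the robot within 20 degrees.
- blue_chisel: Loose carving tool, 160 mm, 90 g: pale wood handle with the butt end (30 mm) dipped in blue paint; octagonal, 26 mm wide. Flat steel blade 10 mm wide. Origin on the axis at the grip, 13 mm above what it lies on. +x runs along the axis to the blade: butt -45, handle end +50, tip +115 mm. Starts lying flat, blade away from the robot within 20 degrees.
- yellow_chisel: Loose carving tool, 160 mm, 90 g: pale wood handle with the butt end (30 mm) dipped in yellow paint; octagonal, 26 mm wide. Flat steel blade 14 mm wide. Origin on the axis at the grip, 13 mm above what it lies on. +x runs along the axis to the blade: butt -45, handle end +50, tip +115 mm. Starts lying flat, blade away from the robot within 20 degrees.
- pale_stray: Look-alike that does not belong. Loose carving tool, 160 mm, 90 g: bare pale wood handle, no paint at all; octagonal, 26 mm wide. Flat steel blade 14 mm wide. Origin on the axis at the grip, 13 mm above what it lies on. +x runs along the axis to the blade: butt -45, handle end +50, tip +115 mm. Starts lying flat, blade away from the robot within 20 degrees.
- dark_stray: Look-alike that does not belong. Loose carving tool, 160 mm, 90 g: bare dark brown wood handle, no paint; octagonal, 26 mm wide. Flat steel blade 20 mm wide. Origin on the axis at the grip, 13 mm above what it lies on. +x runs along the axis to the blade: butt -45, handle end +50, tip +115 mm. Starts lying flat, blade away from the robot within 20 degrees.
- red_trough: Fixed wooden trough, one of three side by side, 60 mm apart. Outside 200 x 56 x 12 mm, walls and floor 4 mm (tray rim no higher). Origin under its centre, x lengthwise: the -x half of the floor (nearer the robot) is painted red, the +x half is black rubber. A tool lying centred, blade over the rubber, has its origin at x=-35 mm, z=17 mm.
- blue_trough: Fixed wooden trough, one of three side by side, 60 mm apart. Outside 200 x 56 x 12 mm, walls and floor 4 mm (tray rim no higher). Origin under its centre, x lengthwise: the -x half of the floor (nearer the robot) is painted blue, the +x half is black rubber. A tool lying centred, blade over the rubber, has its origin at x=-35 mm, z=17 mm.
- yellow_trough: Fixed wooden trough, one of three side by side, 60 mm apart. Outside 200 x 56 x 12 mm, walls and floor 4 mm (tray rim no higher). Origin under its centre, x lengthwise: the -x half of the floor (nearer the robot) is painted yellow, the +x half is black rubber. A tool lying centred, blade over the rubber, has its origin at x=-35 mm, z=17 mm.
- mallet: Bystander: turned wooden carver's mallet standing on its head, handle up; head 84 mm across, 228 mm tall in all. Origin at the centre of its underside.
- stone: Bystander: grey sharpening stone on a dark wooden block, 200 x 80 mm (x, y), 29 mm high, lying loose. Origin at the centre of its underside.
Not all that is in view belongs to the job. Leave any pink or turquoise look-alike of the blue_chisel alone.

How it is judged:
At the end, for the whole second after the job is handed in: Each painted tool rests in its colour's trough, blade to the rubber: origin 17-53 mm to the painted side of the trough's centre, within 13 mm of its centre line, 12-22 mm above its origin, axis within 0.26 rad, at rest. Unpainted tools, mallet and stone within 20 mm of their starts (x of red_chisel in the frame of red_trough between -0.053 and -0.017 m and y of red_chisel in the frame of red_trough between -0.013 and 0.013 m and z of red_chisel in the frame of red_trough between 0.012 and 0.022 m and angle between the x axis of red_chisel and the x axis of red_trough, either way round below 0.26 rad and x of red_trough in the frame of red_chisel above 0 m and linear speed of each of red_chisel, blue_chisel, yellow_chisel below 0.02 m/s and angular speed of each of red_chisel, blue_chisel, yellow_chisel below 0.2 rad/s and x of blue_chisel in the frame of blue_trough between -0.053 and -0.017 m and y of blue_chisel in the frame of blue_trough between -0.013 and 0.013 m and z of blue_chisel in the frame of blue_trough between 0.012 and 0.022 m and angle between the x axis of blue_chisel and the x axis of blue_trough, either way round below 0.26 rad and x of blue_trough in the frame of blue_chisel above 0 m and x of yellow_chisel in the frame of yellow_trough between -0.053 and -0.017 m and y of yellow_chisel in the frame of yellow_trough between -0.013 and 0.013 m and z of yellow_chisel in the frame of yellow_trough between 0.012 and 0.022 m and angle between the x axis of yellow_chisel and the x axis of yellow_trough, either way round below 0.26 rad and x of yellow_trough in the frame of yellow_chisel above 0 m and distance of each of pale_stray, dark_stray, mallet, stone from where it was at the start of the episode below 0.02 m); the robot touches nothing.
It fails at once if an unpainted tool is moved by more than 20 mm (distance of any of pale_stray, dark_stray from where it was at the start of the episode above 0.02 m).
It fails at once if the mallet or the stone is moved by more than 20 mm (distance of any of mallet, stone from where it was at the start of the episode above 0.02 m).
It fails at once if a painted tool is dropped: it falls free of the fingers while still more than 80 mm above the bench ((height (world z) of red_chisel above 0.08 m and linear speed of red_chisel above 0.5 m/s and contact force between the fingers and red_chisel below 0.01 N) or (height (world z) of blue_chisel above 0.08 m and linear speed of blue_chisel above 0.5 m/s and contact force between the fingers and blue_chisel below 0.01 N) or (height (world z) of yellow_chisel above 0.08 m and linear speed of yellow_chisel above 0.5 m/s and contact force between the fingers and yellow_chisel below 0.01 N)).
It also fails if it takes over 86 s, if anything falls off the work surface, if the arm or the gripper's body presses on something with over 40 N, if the wrist force passes 120 N, or if a joint passes its speed limit or range.

## Robot

A 6-joint arm with a two-finger parallel gripper is mounted at the origin on the work surface. World frame = base frame: x ahead of the robot, y to its left, z up, the work surface at z = 0. Lengths are in m, angles in rad, forces in N, time in s.
With the tool pointing down it reaches from about 0.25 to 0.775 m from the base axis. Payload 4 kg.
Tool frame: the origin (TCP) lies midway between the tips of the shut fingers; the grasp point (between the pads) lies 19 mm behind it (robot.hold_point_z is the distance from the TCP to the grasp point, in m); z points along the fingers, y is the line along which they close (so a half turn about z gives the same grasp; the last joint's range is limited). The gripper opens to 94 mm and grips with 3 to 60 N. Pads are 16 mm wide; open, the fingers measure 119 mm over their backs; the gripper's body (75 mm by 177 mm) begins 78 mm behind the grasp point.
Start: joints at [1.177, 0.087, 1.371, -0, 1.684, -0.103], TCP at [0.158, 0.527, 0.206] pointing down, gripper open.
Joint ranges: [-3.1, 3.1], [-0.76, 2.03], [0.27, 2.55], [-1.08, 4.22], [0.17, 2.65], [-2.57, 2.57]. Speed limits (rad/s): [2.79, 2.79, 3.14, 3.14, 3.14, 3.14].

## Interface

Orientations are given as [roll, pitch, yaw] about the fixed x, y, z axes, in that order (R = Rz(yaw) Ry(pitch) Rx(roll)).
In Python, from bench import readout, imaging, robot gives the robot as it stands.
- The arm moves only by the tool carry_out, never from a script. Its argument "motion" is text: rows parted by semicolons, each of 7 numbers parted by spaces: the shift along the tool's x, y, z each as a share of 200 mm, from -1 to 1, then the turn, a rotation vector about the tool's x, y, z each as a share of 120 degrees, from -1 to 1, then the opening, from 0 (shut) to 1 (fully open). A call has 1 to 12 rows; each row shifts and turns the commanded pose from where the row before left it, along the tool's axes as they then stand; what a row does not reach is not made up. A row lasts 1/8 s, in which the tool goes at most 62.5 mm and 10.7 degrees, less where a joint would pass 70% of its speed; a pose out of reach is approached as far as the arm can. A call with a number of a shift or a turn outside -1 to 1 is refused whole. A call with a gripper value outside its range is refused whole. The fingers move at their own pace and stop on an object; the grip force is fixed at half the most. Time passes only in rows, so rows that do not move let the fingers close. It gives the time, the measured TCP pose, the force, the opening and the grip force at its end, in the units of the state.
- readout.get_obs(): the state, without advancing time (a new reading comes with each control period).
- imaging.snapshot(name): name is "side" or "top"; returns a dict with "pixels" (480x640x3 uint8, red, green, blue), "fx", "fy", "cx", "cy" (pixels), "R" (3x3) and "t" (3): a world point X has camera coordinates R X + t. Camera axes: x right, y down, z forward; pixel columns grow to the right and rows downward; lengths in m; the calibration is good to about 2 mm. A picture is of the moment at which its call begins. There is no depth.
- robot.close_job(): hands the job in; it is judged then, once.
The state is a dict: "time": time; "joint_positions": joint angles; "qvel": joint speeds; "joint_torque": joint torques, N m; "tool_pos": TCP position; "ee_rot": TCP orientation; "wrist_force": force on the tool from outside, world axes, zero at the start; "wrist_torque": the same for the moment, N m; "width": finger opening in m; "finger_force": force on a finger pad.
Only numpy, scipy, OpenCV 4.12 (cv2) and the standard library are available. Lean on these libraries where they do the work, as an engineer would, in place of code of your own. Each camera call takes 0.05 s, during which the arm holds its last target. There are 200 camera calls.

## Working session

There is one attempt and no reset: what is moved stays moved. The work goes in short steps, Python scripts to look and compute and a tool call to move; the robot and the scene stay as the last step left them, time stands still between calls to the robot, and variables do not carry over. Pictures are saved under pics/ and viewed, at most 14 in all, crops included, and the job is handed in when it is done.

Besides the shell and the picture viewer there is one more tool, called as name(argument=value, ...), one argument or row to a line, values as JSON. carry_out: Moves the arm, as the interface text tells. Its arguments: {"type":"object","properties":{"motion":{"type":"string"}},"required":["motion"]}

```bash
mkdir -p pics; cat > h.py <<'E'
import numpy as np, cv2
from bench import readout, imaging, robot
def snap(n,f=None):
    s=imaging.snapshot(n)
    if f: cv2.imwrite('pics/'+f,cv2.cvtColor(s['pixels'],cv2.COLOR_RGB2BGR))
    return s
def ray(s,u,v):
    R=np.array(s['R']);t=np.array(s['t'])
    d=R.T@np.array([(u-s['cx'])/s['fx'],(v-s['cy'])/s['fy'],1.]);return -R.T@t,d
def onplane(s,u,v,z):
    c,d=ray(s,u,v);return c+d*(z-c[2])/d[2]
def tri(s1,p1,s2,p2):
    c1,d1=ray(s1,*p1);c2,d2=ray(s2,*p2)
    k=np.linalg.lstsq(np.c_[d1,-d2],c2-c1,rcond=None)[0]
    a,b=c1+k[0]*d1,c2+k[1]*d2;return (a+b)/2,np.linalg.norm(a-b)
E
python3 - <<'E'
from h import *
for n in('top','side'):
    s=snap(n,n+'0.png');print(n,s['fx'],s['cx'],s['cy'],np.round(s['R'],3).tolist(),np.round(s['t'],3))
print(readout.get_obs())
E
```

```text
top 593.9068362882243 317.7326330584741 246.28338170059212 [[0.02, -1.0, 0.017], [-0.983, -0.023, -0.18], [0.181, -0.013, -0.983]] [-0.088  0.455  1.45 ]
side 465.83956363215 315.90398614390847 239.32630602387044 [[-0.936, -0.351, 0.011], [-0.224, 0.574, -0.788], [0.27, -0.74, -0.616]] [0.405 0.17  1.325]
{'time': 0.1, 'joint_positions': array([ 1.17690689e+00,  8.78993286e-02,  1.37210217e+00,  4.57775135e-07,
        1.68357700e+00, -1.03092826e-01]), 'qvel': array([-0.00066063, -0.00275338, -0.00228968,  0.00081331,  0.00063518,
        0.00052044]), 'joint_torque': array([ 2.12350868e-03, -3.41253269e+01, -3.03301084e+01,  7.19622569e-02,
        3.04856314e-02, -8.91767445e-05]), 'tool_pos': array([0.15750576, 0.5264556 , 0.20441173]), 'ee_rot': array([-3.13961740e+00, -2.04815988e-04,  2.85079589e+00]), 'wrist_force': array([ 0.38802596, -0.34298946,  0.39467343]), 'wrist_torque': array([ 0.0249383 , -0.02512308,  0.0462613 ]), 'finger_force': 0.0, 'width': 0.09401597718983963}
```

View pics/top0.png

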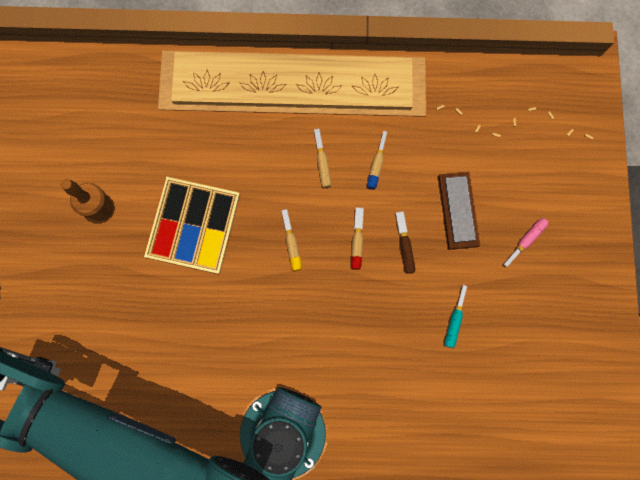

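View pics/side0.png

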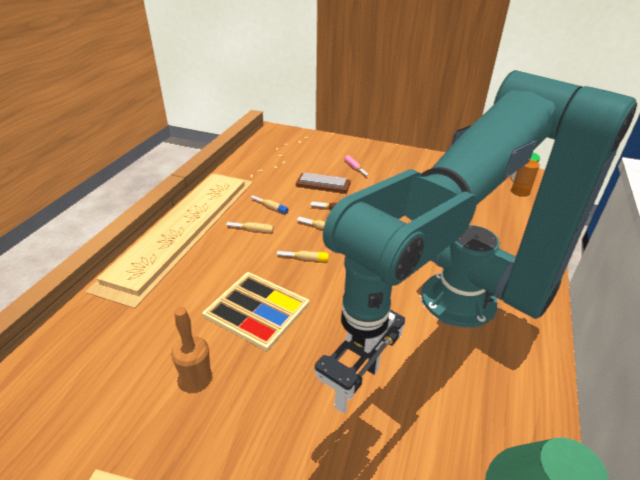

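Candidates in the top view:
- **Red:** (357,240), look-alike is the dark stray (405,243).
- **Yellow:** (292,240), look-alike is the pale stray (323,160).
- **Blue:** (376,162), look-alikes are the turquoise tool (455,318) and the pink tool (527,242).
- **Tray:** (190,225), with troughs red, blue, yellow from left to right. The rubber is at the top of the picture, towards +x.

In the side view, blue is at (283,208), yellow at (322,257), the tray at (256,310), and red is hidden by the arm.

```bash
cat >> h.py <<'E'
def comps(s,col,amin=12):
    h=cv2.cvtColor(s['pixels'],cv2.COLOR_RGB2HSV);H,S,V=[h[...,i].astype(int) for i in range(3)]
    m={'red':((H<5)|(H>174))&(S>180)&(V>90),'blue':(abs(H-110)<9)&(S>140)&(V>80),'yellow':(abs(H-25)<5)&(S>200)&(V>150),
       'white':(S<40)&(V>165),'black':(V<45)}[col].astype(np.uint8)
    n,l,st,c=cv2.connectedComponentsWithStats(m)
    return [(np.round(c[i],1),int(st[i,4]),l==i) for i in range(1,n) if st[i,4]>=amin]
E
python3 - <<'E'
from h import *
S={n:snap(n) for n in('top','side')}
for n,s in S.items():
    for c in('red','blue','yellow','white','black'):
        print(n,c,[(k[0].tolist(),k[1]) for k in comps(s,c) if k[0][1]<345][:14])
im=cv2.cvtColor(S['top']['pixels'],cv2.COLOR_RGB2BGR)[120:290,140:420]
cv2.imwrite('pics/crop0.png',cv2.resize(im,None,fx=2.8,fy=2.8,interpolation=cv2.INTER_CUBIC))
E
```

```text
top red [([164.5, 237.3], 580), ([355.6, 262.4], 115)]
top blue [([372.1, 181.2], 101), ([187.5, 242.4], 572)]
top yellow [([210.1, 247.7], 655), ([295.7, 263.0], 127)]
top white [([218.3, 4.4], 228), ([572.4, 9.0], 424), ([616.6, 4.6], 43), ([627.1, 5.5], 55), ([260.1, 3.3], 12), ([614.2, 22.1], 12), ([628.3, 49.7], 267), ([627.4, 77.1], 48), ([317.8, 138.3], 89), ([382.4, 140.2], 61), ([358.5, 217.6], 147), ([285.8, 219.5], 99), ([401.0, 221.9], 143), ([511.9, 257.3], 68)]
top black [([366.0, 41.0], 20), ([331.6, 44.1], 17), ([174.4, 201.9], 517), ([196.9, 206.9], 529), ([219.5, 211.8], 531), ([447.4, 241.1], 14)]
side red [([256.9, 328.5], 370)]
side blue [([633.4, 143.1], 383), ([602.9, 201.3], 372), ([282.5, 208.7], 46), ([270.6, 314.1], 307)]
side yellow [([322.8, 256.2], 84), ([283.5, 300.5], 327)]
side white [([235.0, 60.3], 19813), ([573.7, 47.8], 12315), ([544.4, 151.0], 317), ([84.4, 219.6], 8176), ([633.3, 177.9], 539), ([363.3, 171.5], 19), ([323.1, 178.8], 300), ([256.5, 198.1], 21), ([318.1, 204.0], 54), ([304.4, 220.0], 54), ([234.1, 224.2], 42), ([575.8, 256.1], 329), ([285.2, 253.2], 56), ([465.6, 291.6], 79)]
side black [([584.9, 240.0], 48), ([374.2, 302.9], 17), ([362.7, 331.6], 389), ([391.6, 330.2], 28)]
```

View pics/crop0.png

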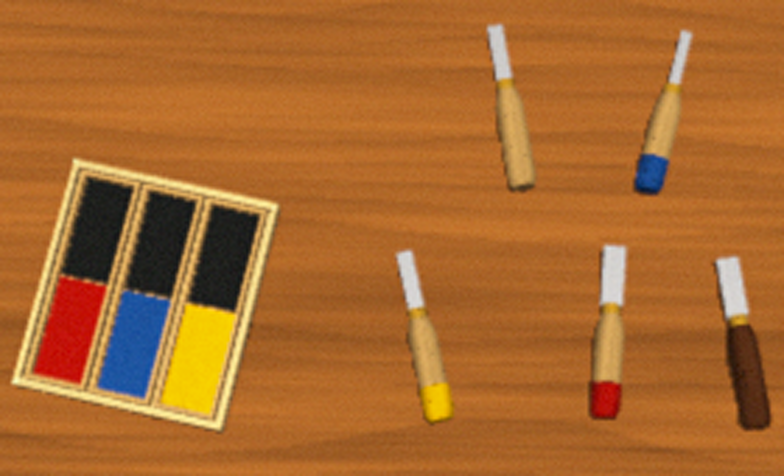

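The crop confirms the choice: each paint-dipped butt is clear. Blue is at (650,173), yellow at (436,401) and red at (604,399). The bare pale tool (512,110) and the dark one (745,340) stay put.

```bash
cat > m.py <<'E'
from h import *
T=snap('top');D=snap('side')
P={'yellow':((295.7,263),(285.8,219.5)),'red':((355.6,262.4),(358.5,217.6)),'blue':((372.1,181.2),(382.4,140.2))}
X={('yellow',0):(322.8,256.2),('yellow',1):(285.2,253.2),('blue',0):(282.5,208.7),('blue',1):(256.5,198.1),('red',1):(304.4,220)}
for (c,i),q in X.items(): 
    p,e=tri(T,P[c][i],D,q);print('tri',c,'paint blade'.split()[i],p.round(4),round(e,4))
for c,(a,b) in P.items():
    A=onplane(T,*a,.014);B=onplane(T,*b,.013);d=(B-A)[:2];L=np.hypot(*d);d/=L
    print(c,'origin',(A[:2]+.030*d).round(4),'yaw',round(np.arctan2(d[1],d[0]),3),'sep',round(L,3))
for c,a,b,q in(('red',(164.5,237.3),(174.4,201.9),(256.9,328.5)),('blue',(187.5,242.4),(196.9,206.9),(270.6,314.1)),('yellow',(210.1,247.7),(219.5,211.8),(283.5,300.5))):
    print('tray tri',c,*[np.round(v,4) for v in tri(T,a,D,q)])
    A=onplane(T,*a,.004)[:2];B=onplane(T,*b,.004)[:2];d=B-A;y=np.arctan2(d[1],d[0]);d/=np.hypot(*d)
    print(c,'trough',((A+B)/2).round(4),'yaw',round(y,3),'goal',((A+B)/2-.035*d).round(4))
for n,a in(('pale',(317.8,138.3)),('dark',(401,221.9))):print(n,'blade',onplane(T,*a,.013).round(3))
for n,a in(('mallet',(87,200)),('stone',(459,210))):print(n,onplane(T,*a,.05).round(3))
E
python3 m.py
```

```text
tri yellow paint [ 0.418  -0.0237  0.0128] 0.0003
tri yellow blade [0.5319 0.0051 0.0125] 0.0019
tri blue paint [ 0.6397 -0.2178  0.0124] 0.0011
tri blue blade [ 0.754  -0.2445  0.0134] 0.003
tri red blade [ 0.5417 -0.1828  0.0121] 0.0023
yellow origin [ 0.4468 -0.0164] yaw 0.247 sep 0.117
red origin [ 0.4526 -0.178 ] yaw -0.056 sep 0.118
blue origin [ 0.6678 -0.2247] yaw -0.234 sep 0.117
tray tri red [0.4778 0.3138 0.0128] 0.002
red trough [0.5257 0.306 ] yaw -0.203 goal [0.4915 0.313 ]
tray tri blue [0.4661 0.2545 0.0122] 0.0021
blue trough [0.5138 0.2466] yaw -0.196 goal [0.4794 0.2534]
tray tri yellow [0.4536 0.196  0.0131] 0.0024
yellow trough [0.5017 0.1876] yaw -0.201 goal [0.4674 0.1946]
pale blade [ 0.753 -0.073  0.013]
dark blade [ 0.532 -0.293  0.013]
mallet [0.561 0.505 0.05 ]
stone [ 0.557 -0.435  0.05 ]
```

```bash
cat > plan.py <<'E'
import sys,numpy as np
from scipy.spatial.transform import Rotation as Ro
from bench import readout
x,y,z,yaw=map(float,sys.argv[1:5]);o=readout.get_obs()
R0=Ro.from_euler('xyz',o['ee_rot']);R1=Ro.from_euler('xyz',[np.pi,0,yaw])
print('t',round(o['time'],2),'turn first (shares)',((R0.inv()*R1).as_rotvec()/np.radians(120)).round(4),'then shift',(R1.inv().apply(np.array([x,y,z])-o['tool_pos'])/.2).round(4),'w',round(o['width'],4),'pos',o['tool_pos'].round(4))
E
python3 plan.py .4468 -.0164 .12 3.389
```

```text
t 0.3 turn first (shares) [-3.00e-04 -1.00e-04 -2.57e-01] then shift [-0.7367 -2.9871  0.4255] w 0.0943 pos [0.1576 0.5267 0.2051]
```

carry_out(
  motion="0 0 0 0 0 -0.086 0.7; 0 0 0 0 0 -0.086 0.7; 0 0 0 0 0 -0.085 0.7; -0.06 -0.25 0.03 0 0 0 0.7; -0.06 -0.25 0.03 0 0 0 0.7; -0.06 -0.25 0.03 0 0 0 0.7; -0.06 -0.25 0.03 0 0 0 0.7; -0.06 -0.25 0.03 0 0 0 0.7; -0.06 -0.25 0.03 0 0 0 0.7; -0.06 -0.25 0.03 0 0 0 0.7; -0.06 -0.25 0.03 0 0 0 0.7; -0.06 -0.25 0.03 0 0 0 0.7",
)

```text
time: 1.8
tool_pos: [0.3732, 0.1156, 0.1516]
ee_rot: [3.141, 0.001, -2.894]
wrist_force: [0.4, 0.2, 1.1]
width: 0.0659
finger_force: 0.0
```

```bash
python3 plan.py .4468 -.0164 .12 3.389
```

```text
t 1.8 turn first (shares) [0.0001 0.0006 0.    ] then shift [-0.1952 -0.7298  0.1578] w 0.0659 pos [0.3732 0.1156 0.1516]
```

carry_out(
  motion="-0.065 -0.243 0.05 0 0 0 0.7; -0.065 -0.243 0.05 0 0 0 0.7; -0.065 -0.243 0.05 0 0 0 0.7; 0 0 0 0 0 0 0.7; 0 0 0 0 0 0 0.7",
)

```text
time: 2.42
tool_pos: [0.4459, -0.0144, 0.1214]
ee_rot: [3.141, -0.0, -2.895]
wrist_force: [-0.3, 0.2, 0.1]
width: 0.0662
finger_force: 0.0
```

```bash
python3 plan.py .4468 -.0164 .009 3.389; python3 - <<'E'
from h import *
T=snap('top','a_top.png');D=snap('side','a_side.png')
# tray rim outline, side and top: zoomed
im=lambda s,y0,y1,x0,x1,f:cv2.resize(cv2.cvtColor(s['pixels'],cv2.COLOR_RGB2BGR)[y0:y1,x0:x1],None,fx=f,fy=f,interpolation=cv2.INTER_CUBIC)
a=im(T,165,285,135,255,3.3);b=im(D,260,360,190,320,3.04)[:a.shape[0]]
h=max(a.shape[0],b.shape[0]);p=lambda q:cv2.copyMakeBorder(q,0,h-q.shape[0],0,0,cv2.BORDER_CONSTANT)
cv2.imwrite('pics/tray.png',np.hstack([p(a),p(b)]))
E
```

```text
t 2.42 turn first (shares) [ 0.0004 -0.0002 -0.0002] then shift [-0.002  -0.0108  0.5621] w 0.0662 pos [ 0.4459 -0.0144  0.1214]
```

View pics/a_side.png

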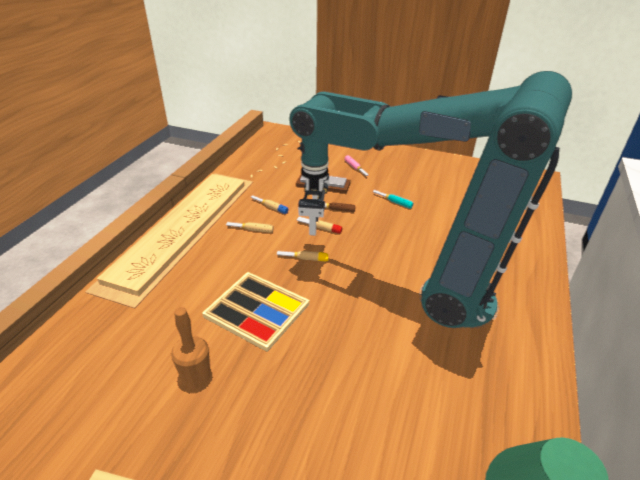

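View pics/tray.png

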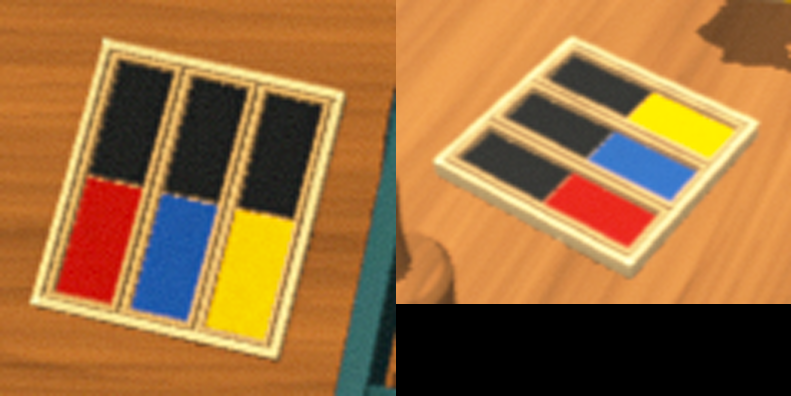

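Side view: the gripper hangs over the yellow tool (305,256), and red's butt is now visible at (337,228). Tray crop: the tray sits low on the bench with no plinth. Outer rim corners are at (105,40), (344,93), (277,357) and (33,302) in the top crop, and (436,160), (572,38), (758,124) and (630,266) in the side crop.

carry_out(
  motion="-0.002 -0.011 0.1 0 0 0 0.7; 0 0 0.12 0 0 0 0.7; 0 0 0.12 0 0 0 0.7; 0 0 0.11 0 0 0 0.7; 0 0 0.06 0 0 0 0.7; 0 0 0 0 0 0 0.7; 0 0 0 0 0 0 0.7",
)

```text
time: 3.4
tool_pos: [0.4479, -0.0166, 0.0206]
ee_rot: [-3.141, 0.002, -2.894]
wrist_force: [0.8, -0.1, -0.5]
width: 0.0661
finger_force: 0.0
```

```bash
python3 plan.py .4468 -.0164 .009 3.389; python3 - <<'E'
from h import *
T=snap('top');D=snap('side')
a=[(105,40),(344,93),(277,357),(33,302)];b=[(436,160),(572,38),(758,124),(630,266)]
Q=[]
for p,q in zip(a,b):
    X,e=tri(T,(p[0]/3.3+135,p[1]/3.3+165),D,((q[0]-396)/3.04+190,q[1]/3.04+260));print(X.round(4),round(e,4))
    Q.append(onplane(T,p[0]/3.3+135,p[1]/3.3+165,.012))
print('centre',np.mean(Q,0).round(4))
print([(k[0].tolist(),k[1]) for k in comps(D,'red')])
for k in comps(D,'red'):
    if k[0][1]<260: print(tri(T,(355.6,262.4),D,k[0]))
E
```

```text
t 3.4 turn first (shares) [-0.0003  0.0009  0.0003] then shift [0.0052 0.0022 0.0578] w 0.0661 pos [ 0.4479 -0.0166  0.0206]
[0.6364 0.3176 0.0154] 0.001
[0.599  0.1281 0.0129] 0.0019
[0.3881 0.1703 0.0118] 0.0011
[0.4271 0.36   0.0121] 0.002
centre [0.5122 0.244  0.012 ]
[([336.4, 228.4], 61), ([257.0, 328.5], 374)]
(array([ 0.42383232, -0.17628064,  0.01279974]), np.float64(0.0019463595031299116))
```

carry_out(
  motion="0.004 0.002 0.03 0 0 0 0.6; 0 0 0.03 0 0 0 0.5; 0 0 0 0 0 0 0.5; 0 0 0 0 0 0 0; 0 0 0 0 0 0 0; 0 0 0 0 0 0 0; 0 0 0 0 0 0 0; 0 0 0 0 0 0 0",
)

```text
time: 4.5
tool_pos: [0.4463, -0.0165, 0.0076]
ee_rot: [3.141, 0.0, -2.894]
wrist_force: [-0.2, 0.5, 0.2]
width: 0.0256
finger_force: 30.0
```

```bash
python3 plan.py .4663 .1932 .11 2.9416
```

```text
t 4.5 turn first (shares) [1.000e-04 2.000e-04 2.136e-01] then shift [ 0.1105  1.0473 -0.5119] w 0.0256 pos [ 0.4463 -0.0165  0.0076]
```

carry_out(
  motion="0 0 -0.15 0 0 0 0; 0 0 -0.2 0 0 0 0; 0 0 0 0 0 0.072 0; 0 0 0 0 0 0.071 0; 0 0 0 0 0 0.071 0; 0.02 0.2 0 0 0 0 0; 0.02 0.22 0 0 0 0 0; 0.02 0.22 0 0 0 0 0; 0.03 0.22 0 0 0 0 0; 0.02 0.18 0 0 0 0 0; 0 0 0 0 0 0 0; 0 0 0 0 0 0 0",
)

```text
time: 6.0
tool_pos: [0.4659, 0.191, 0.0771]
ee_rot: [-3.14, -0.0, 2.941]
wrist_force: [0.1, -0.2, -0.5]
width: 0.0256
finger_force: 30.0
```

```bash
python3 plan.py .4663 .1932 .015 2.9416; python3 - <<'E'
from h import *
T=snap('top');D=snap('side','b.png')
for n,s in(('t',T),('s',D)):
  for c in('yellow','white'):print(n,c,[(k[0].tolist(),k[1]) for k in comps(s,c) if 120<k[0][1]<345])
E
```

```text
t 6.0 turn first (shares) [-0.0005 -0.0002 -0.0003] then shift [1.000e-04 1.120e-02 3.104e-01] w 0.0256 pos [0.4659 0.191  0.0771]
t yellow [([204.2, 251.9], 54), ([203.6, 260.9], 85)]
t white [([317.8, 138.3], 90), ([382.4, 140.1], 61), ([637.0, 152.2], 12), ([217.9, 202.1], 98), ([358.4, 217.5], 150), ([400.9, 222.0], 146), ([203.3, 237.7], 15), ([512.1, 257.0], 73), ([461.8, 295.6], 80)]
s yellow [([288.4, 283.6], 128), ([283.3, 300.6], 324)]
s white [([480.3, 148.0], 193), ([84.4, 219.6], 8165), ([633.3, 177.9], 538), ([379.5, 192.8], 21), ([256.0, 198.0], 19), ([318.1, 204.0], 52), ([304.4, 220.0], 54), ([275.6, 222.7], 36), ([293.8, 223.2], 25), ([234.1, 224.2], 42), ([573.8, 245.2], 732), ([253.5, 268.0], 52)]
```

View pics/b.png

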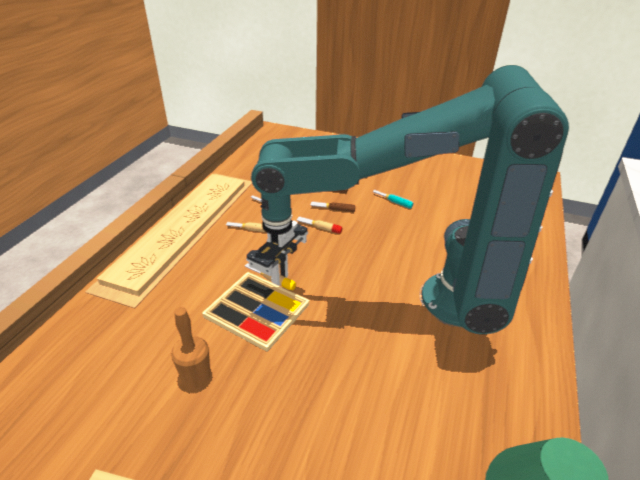

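The yellow tool is held level over its trough, with its butt at (288,284) and the blade at (253,268) over the rubber. I'll check the blade height before lowering.

```bash
python3 - <<'E'
from h import *
T=snap('top');D=snap('side')
print(tri(T,(217.9,202.1),D,(253.5,268.0)),tri(T,(204,257.5),D,(288.4,283.6)))
E
```

```text
(array([0.55508961, 0.17090019, 0.0806905 ]), np.float64(0.0006080491738885415)) (array([0.42536912, 0.199391  , 0.08722129]), np.float64(0.02130514060563294))
```

carry_out(
  motion="0 0.011 0.08 0 0 0 0; 0 0 0.1 0 0 0 0; 0 0 0.07 0 0 0 0; 0 0 0.04 0 0 0 0; 0 0 0 0 0 0 0; 0 0 0 0 0 0 0",
)

```text
time: 6.95
tool_pos: [0.467, 0.1939, 0.02]
ee_rot: [3.141, 0.001, 2.941]
wrist_force: [0.4, 0.4, -0.7]
width: 0.0253
finger_force: 30.0
```

```bash
python3 plan.py .4663 .1932 .013 2.9416
```

```text
t 6.95 turn first (shares) [ 0.0003  0.0004 -0.0004] then shift [ 0.0027 -0.0043  0.0348] w 0.0253 pos [0.467  0.1939 0.02  ]
```

carry_out(
  motion="0.002 -0.004 0.012 0 0 0 0; 0 0 0.012 0 0 0 0; 0 0 0.01 0 0 0 0; 0 0 0 0 0 0 0",
)

```text
time: 7.45
tool_pos: [0.4667, 0.1933, 0.0175]
ee_rot: [3.141, 0.002, 2.941]
wrist_force: [-8.6, -2.5, 20.9]
width: 0.0259
finger_force: 30.0
```

carry_out(
  motion="0 0 -0.012 0 0 0 0; 0 0 0 0 0 0 0",
)

```text
time: 7.7
tool_pos: [0.4666, 0.1933, 0.0175]
ee_rot: [3.141, 0.002, 2.941]
wrist_force: [-3.6, -1.6, 9.7]
width: 0.0254
finger_force: 30.0
```

```bash
python3 plan.py .4663 .1932 .013 2.9416; python3 - <<'E'
from h import *
T=snap('top');D=snap('side')
im=lambda s,y0,y1,x0,x1,f:cv2.resize(cv2.cvtColor(s['pixels'],cv2.COLOR_RGB2BGR)[y0:y1,x0:x1],None,fx=f,fy=f,interpolation=cv2.INTER_CUBIC)
cv2.imwrite('pics/c.png',np.hstack([im(T,165,285,140,260,3.33),im(D,255,355,200,300,4)]))
for n,s in(('t',T),('s',D)):
  for c in('yellow','white'):print(n,c,[(k[0].tolist(),k[1]) for k in comps(s,c) if 120<k[0][1]<345 and k[0][0]<310])
E
```

```text
t 7.7 turn first (shares) [ 0.0004  0.0008 -0.0003] then shift [ 0.0015 -0.0006  0.0226] w 0.0254 pos [0.4666 0.1933 0.0175]
t yellow [([205.3, 259.2], 128)]
t white [([220.7, 207.2], 86), ([207.1, 242.8], 13)]
s yellow [([287.5, 302.2], 234)]
s white [([84.4, 219.6], 8173), ([304.4, 220.0], 54), ([234.1, 224.2], 42), ([276.4, 243.2], 29), ([293.5, 242.8], 24), ([248.4, 281.0], 20)]
```

View pics/c.png

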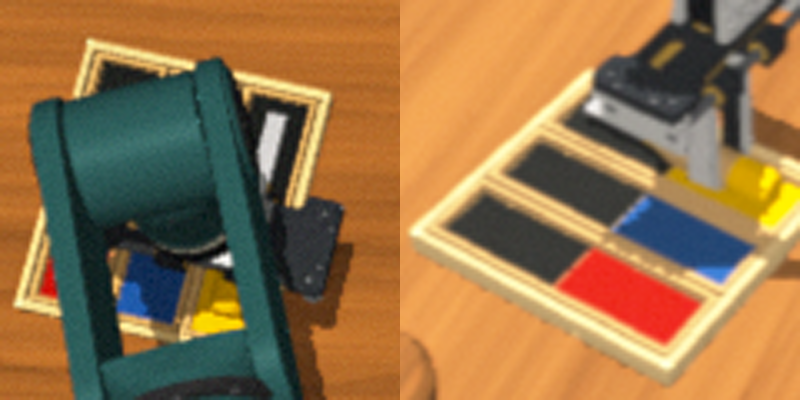

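Top-left view: the blade (271,145) lies inside the yellow trough's rubber half. Right view: the butt (765,185) is over the yellow half. The contact means it is seated, with the tray a few mm higher than the text says. I'll release it.

carry_out(
  motion="0 0 -0.007 0 0 0 0; 0 0 0 0 0 0 0.42; 0 0 0 0 0 0 0.42; 0 0 0 0 0 0 0.42; 0 0 0 0 0 0 0.42; 0 0 -0.1 0 0 0 0.42; 0 0 -0.2 0 0 0 0.42; 0 0 -0.15 0 0 0 0.42; 0 0 0 0 0 0 0.42; 0 0 0 0 0 0 0.42",
)

```text
time: 9.05
tool_pos: [0.4651, 0.1925, 0.1048]
ee_rot: [-3.14, -0.002, 2.941]
wrist_force: [-0.2, -0.3, -0.1]
width: 0.0395
finger_force: 0.0
```

```bash
python3 plan.py .4526 -.178 .1 3.0856
```

```text
t 9.05 turn first (shares) [-0.0008 -0.0011 -0.0692] then shift [-0.0412 -1.8532  0.0241] w 0.0395 pos [0.4651 0.1925 0.1048]
```

carry_out(
  motion="0 0 0 0 0 -0.069 0.5; -0.005 -0.22 0 0 0 0 0.7; -0.005 -0.26 0 0 0 0 0.7; -0.005 -0.26 0 0 0 0 0.7; -0.005 -0.26 0 0 0 0 0.7; -0.005 -0.26 0 0 0 0 0.7; -0.005 -0.26 0 0 0 0 0.7; -0.006 -0.22 0 0 0 0 0.7; -0.005 -0.11 0 0 0 0 0.7; 0 0 0.01 0 0 0 0.7; 0 0 0.01 0 0 0 0.7",
)

```text
time: 10.42
tool_pos: [0.4526, -0.1756, 0.1009]
ee_rot: [3.14, -0.003, 3.086]
wrist_force: [0.2, 0.1, 0.6]
width: 0.066
finger_force: 0.0
```

```bash
python3 plan.py .4526 -.178 .01 3.0856; python3 - <<'E'
from h import *
T=snap('top','d.png');D=snap('side')
for n,s in(('t',T),('s',D)):
  for c in('yellow','white'):print(n,c,[(k[0].tolist(),k[1]) for k in comps(s,c) if 120<k[0][1]<345 and k[0][0]<310])
for z in(.014,.02):
    ks=[k[0] for k in comps(T,'white') if 205<k[0][0]<235 and k[0][1]>180];print(ks,[onplane(T,*k,z).round(4) for k in ks])
E
```

```text
t 10.43 turn first (shares) [ 0.0008 -0.0012  0.0001] then shift [-0.0005 -0.0117  0.4544] w 0.066 pos [ 0.4526 -0.1756  0.1009]
t yellow [([209.2, 251.4], 469)]
t white [([220.1, 208.7], 107)]
s yellow [([286.7, 302.0], 251)]
s white [([84.3, 219.6], 8128), ([305.5, 176.5], 53), ([256.5, 198.1], 21), ([304.4, 220.0], 53), ([233.9, 224.1], 38), ([254.0, 283.4], 68)]
[array([220.1, 208.7])] [array([0.5551, 0.1752, 0.014 ])]
[array([220.1, 208.7])] [array([0.5537, 0.1743, 0.02  ])]
```

View pics/d.png

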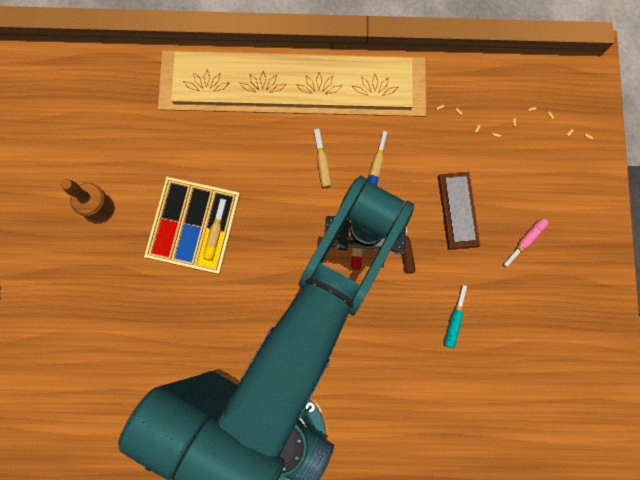

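Top view: yellow lies well inside its trough, blade at (220,209) over the rubber. On-plane it is about 32 mm to the painted side and on the centre line. The gripper is over red (356,260). Descending.

carry_out(
  motion="0 -0.011 0.09 0 0 0 0.7; 0 0 0.12 0 0 0 0.7; 0 0 0.12 0 0 0 0.7; 0 0 0.08 0 0 0 0.6; 0 0 0.025 0 0 0 0.5; 0 0 0 0 0 0 0.5; 0 0 0 0 0 0 0.5",
)

```text
time: 11.4
tool_pos: [0.4541, -0.1794, 0.0165]
ee_rot: [-3.141, 0.002, 3.085]
wrist_force: [0.8, -0.6, -0.2]
width: 0.047
finger_force: 0.0
```

```bash
python3 plan.py .4526 -.178 .010 3.0856
```

```text
t 11.4 turn first (shares) [-0.0004  0.0009 -0.0001] then shift [0.0078 0.0063 0.0323] w 0.047 pos [ 0.4541 -0.1794  0.0165]
```

carry_out(
  motion="0.003 0.005 0.016 0 0 0 0.5; 0 0 0 0 0 0 0.5; 0 0 0 0 0 0 0; 0 0 0 0 0 0 0; 0 0 0 0 0 0 0; 0 0 0 0 0 0 0; 0 0 0 0 0 0 0",
)

```text
time: 12.28
tool_pos: [0.4528, -0.1778, 0.0123]
ee_rot: [3.141, 0.0, 3.085]
wrist_force: [0.3, 0.5, 0.5]
width: 0.0253
finger_force: 30.0
```

```bash
python3 plan.py .4901 .3108 .11 2.9416
```

```text
t 12.28 turn first (shares) [0.0002 0.0001 0.0686] then shift [ 0.3026  2.4312 -0.4883] w 0.0253 pos [ 0.4528 -0.1778  0.0123]
```

carry_out(
  motion="0 0 0 0 0 0 0.4; 0 0 0 0 0 0 0.4; 0 0 0.018 0 0 0 0.4; 0 0 0 0 0 0 0.4; 0 0 0 0 0 0 0; 0 0 0 0 0 0 0; 0 0 0 0 0 0 0; 0 0 -0.1 0 0 0 0; 0 0 -0.2 0 0 0 0; 0 0 -0.1 0 0 0 0; 0 0 0 0 0 0 0; 0 0 0 0 0 0 0",
)

```text
time: 13.78
tool_pos: [0.452, -0.1775, 0.0874]
ee_rot: [3.141, -0.002, 3.085]
wrist_force: [0.2, 0.1, -1.5]
width: 0.0256
finger_force: 30.0
```

```bash
python3 plan.py .4901 .3108 .09 2.9416
```

```text
t 13.78 turn first (shares) [ 0.0004 -0.0009  0.0687] then shift [ 0.2984  2.4308 -0.0131] w 0.0256 pos [ 0.452  -0.1775  0.0874]
```

carry_out(
  motion="0 0 0 0 0 0.069 0; 0.025 0.2 0 0 0 0 0; 0.03 0.24 0 0 0 0 0; 0.03 0.24 0 0 0 0 0; 0.03 0.24 0 0 0 0 0; 0.03 0.24 0 0 0 0 0; 0.03 0.24 0 0 0 0 0; 0.03 0.24 0 0 0 0 0; 0.03 0.24 0 0 0 0 0; 0.03 0.24 0 0 0 0 0; 0.02 0.18 0 0 0 0 0; 0.013 0.13 0 0 0 0 0",
)

```text
time: 15.28
tool_pos: [0.4899, 0.3114, 0.0862]
ee_rot: [-3.139, -0.003, 2.942]
wrist_force: [-0.1, -0.4, -1.6]
width: 0.0251
finger_force: 30.0
```

carry_out(
  motion="0 0 0 0 0 0 0; 0 0 0 0 0 0 0",
)

```text
time: 15.52
tool_pos: [0.4905, 0.3092, 0.0872]
ee_rot: [-3.139, -0.002, 2.941]
wrist_force: [0.7, -0.7, -1.1]
width: 0.0257
finger_force: 30.0
```

```bash
python3 plan.py .4901 .3108 .024 2.9416;python3 - <<'E'
from h import *
T=snap('top');D=snap('side')
for n,s in(('t',T),('s',D)):
  for c in('red','white'):print(n,c,[(k[0].tolist(),k[1]) for k in comps(s,c) if 180<k[0][1]<345 and k[0][0]<310])
E
```

```text
t 15.53 turn first (shares) [-0.0011 -0.0009 -0.0004] then shift [0.0036 0.0077 0.316 ] w 0.0257 pos [0.4905 0.3092 0.0872]
t red [([153.0, 237.7], 24)]
t white [([169.2, 191.4], 167), ([220.1, 208.7], 107), ([147.7, 223.7], 18)]
s red [([260.4, 308.9], 125), ([256.8, 328.7], 371)]
s white [([84.5, 219.5], 8217), ([243.2, 246.2], 50), ([263.5, 245.4], 33), ([259.5, 285.7], 14), ([224.4, 293.6], 55), ([244.0, 300.6], 74)]
```

carry_out(
  motion="0.003 0.007 0.08 0 0 0 0; 0 0 0.12 0 0 0 0; 0 0 0.08 0 0 0 0; 0 0 0.03 0 0 0 0; 0 0 0 0 0 0 0; 0 0 0 0 0 0 0; 0 0 0 0 0 0 0",
)

```text
time: 16.5
tool_pos: [0.4915, 0.312, 0.0277]
ee_rot: [3.14, 0.001, 2.941]
wrist_force: [-0.6, -0.5, -0.8]
width: 0.0254
finger_force: 30.0
```

```bash
python3 plan.py .4901 .3108 .018 2.9416
```

```text
t 16.5 turn first (shares) [ 0.0006  0.0007 -0.0003] then shift [ 0.0058 -0.0075  0.0484] w 0.0254 pos [0.4915 0.312  0.0277]
```

carry_out(
  motion="0.004 -0.006 0.01 0 0 0 0; 0 0 0.01 0 0 0 0; 0 0 0.005 0 0 0 0; 0 0 0.005 0 0 0 0; 0 0 0 0 0 0 0",
)

```text
time: 17.12
tool_pos: [0.4899, 0.3107, 0.0206]
ee_rot: [-3.142, -0.0, 2.941]
wrist_force: [-0.8, 0.8, -1.0]
width: 0.0259
finger_force: 30.0
```

carry_out(
  motion="0 0 0.007 0 0 0 0; 0 0 0.006 0 0 0 0; 0 0 0 0 0 0 0",
)

```text
time: 17.5
tool_pos: [0.49, 0.3107, 0.0186]
ee_rot: [3.141, 0.0, 2.941]
wrist_force: [-1.5, -0.5, 3.4]
width: 0.0257
finger_force: 30.0
```

Light contact at TCP z = 0.0186. Releasing.

carry_out(
  motion="0 0 0 0 0 0 0.42; 0 0 0 0 0 0 0.42; 0 0 0 0 0 0 0.42; 0 0 0 0 0 0 0.42; 0 0 -0.1 0 0 0 0.42; 0 0 -0.2 0 0 0 0.42; 0 0 -0.15 0 0 0 0.42; 0 0 0 0 0 0 0.42; 0 0 0 0 0 0 0.42",
)

```text
time: 18.62
tool_pos: [0.4892, 0.3101, 0.1065]
ee_rot: [-3.14, -0.002, 2.941]
wrist_force: [0.1, 0.3, -0.0]
width: 0.0395
finger_force: 0.0
```

```bash
python3 plan.py .6678 -.2247 .1 2.9076
```

```text
t 18.62 turn first (shares) [-0.0008 -0.0009  0.0158] then shift [-1.4889 -2.3941  0.0324] w 0.0395 pos [0.4892 0.3101 0.1065]
```

carry_out(
  motion="-0.12 -0.2 0 0 0 0.016 0.5; -0.14 -0.22 0 0 0 0 0.6; -0.14 -0.22 0 0 0 0 0.7; -0.14 -0.22 0 0 0 0 0.7; -0.14 -0.22 0 0 0 0 0.7; -0.14 -0.22 0 0 0 0 0.7; -0.14 -0.22 0 0 0 0 0.7; -0.14 -0.22 0 0 0 0 0.7; -0.14 -0.22 0 0 0 0 0.7; -0.14 -0.22 0 0 0 0 0.7; -0.11 -0.21 0 0 0 0 0.7; 0 0 0 0 0 0 0.7",
)

```text
time: 20.12
tool_pos: [0.6689, -0.2264, 0.1039]
ee_rot: [-3.142, -0.005, 2.903]
wrist_force: [0.6, 0.4, 0.1]
width: 0.0659
finger_force: 0.0
```

carry_out(
  motion="0 0 0 0 0 0 0.7; 0 0 0 0 0 0 0.7",
)

```text
time: 20.38
tool_pos: [0.6699, -0.2212, 0.1073]
ee_rot: [3.141, -0.002, 2.909]
wrist_force: [0.1, 0.1, 0.4]
width: 0.0658
finger_force: 0.0
```

```bash
python3 plan.py .6678 -.2247 .009 2.9076;python3 - <<'E'
from h import *
T=snap('top','e.png');D=snap('side','e_s.png')
for c in('red','blue','white'):print(c,[(k[0].tolist(),k[1]) for k in comps(T,c) if 120<k[0][1]<345 and k[0][0]<450])
im=lambda s,y0,y1,x0,x1,f:cv2.resize(cv2.cvtColor(s['pixels'],cv2.COLOR_RGB2BGR)[y0:y1,x0:x1],None,fx=f,fy=f,interpolation=cv2.INTER_CUBIC)
cv2.imwrite('pics/f.png',np.hstack([im(T,165,285,140,260,3.33),im(D,150,350,200,350,2)[:400]]))
E
```

```text
t 20.38 turn first (shares) [ 0.0003 -0.0008  0.0007] then shift [ 0.0062 -0.0192  0.4915] w 0.0658 pos [ 0.6699 -0.2212  0.1073]
red [([163.2, 242.3], 370)]
blue [([187.5, 242.4], 570)]
white [([317.8, 138.3], 90), ([449.9, 178.9], 14), ([174.7, 199.1], 156), ([220.1, 208.8], 108), ([400.9, 222.0], 147)]
```

View pics/f.png

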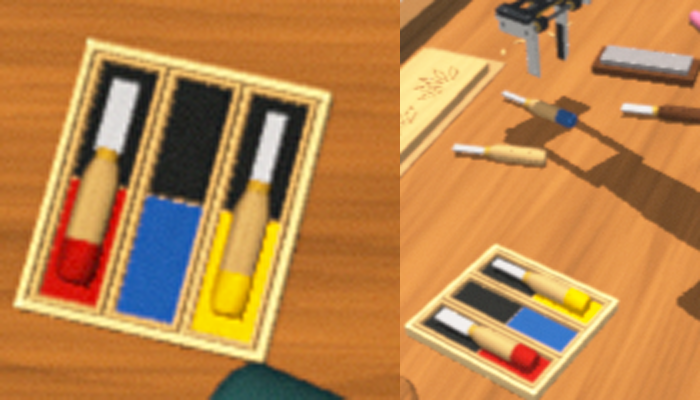

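Both tools sit in their troughs: red with its butt at (78,262) and blade at (118,113), yellow with its butt at (232,295) and blade at (270,147). Now for blue.

carry_out(
  motion="0.006 -0.019 0.08 0 0 0 0.7; 0 0 0.12 0 0 0 0.7; 0 0 0.12 0 0 0 0.7; 0 0 0.1 0 0 0 0.6; 0 0 0.02 0 0 0 0.5; 0 0 0 0 0 0 0.5; 0 0 0 0 0 0 0.5; 0 0 0 0 0 0 0.5",
)

```text
time: 21.48
tool_pos: [0.669, -0.2267, 0.0214]
ee_rot: [-3.141, 0.002, 2.907]
wrist_force: [0.6, -0.4, 0.1]
width: 0.0472
finger_force: 0.0
```

```bash
python3 plan.py .6678 -.2247 .009 2.9076;python3 - <<'E'
from h import *
T=snap('top')
for p,c in(((174.7,199.1),(.5244,.3038)),((220.1,208.8),(.5006,.1862))):
    d=onplane(T,*p,.019)[:2]-c;u=np.array([np.cos(.2),-np.sin(.2)]);print('blade in trough',(d@u).round(4),(d@[-u[1],u[0]]).round(4))
E
```

```text
t 21.48 turn first (shares) [-0.0002  0.0011 -0.0001] then shift [0.0082 0.0083 0.0622] w 0.0472 pos [ 0.669  -0.2267  0.0214]
blade in trough 0.0534 -0.0008
blade in trough 0.0543 -0.001
```

carry_out(
  motion="0.004 0.007 0.03 0 0 0 0.5; 0 0 0.022 0 0 0 0.5; 0 0 0 0 0 0 0.5; 0 0 0 0 0 0 0.5",
)

```text
time: 22.02
tool_pos: [0.6678, -0.2248, 0.0095]
ee_rot: [3.141, -0.0, 2.907]
wrist_force: [0.2, 0.2, 0.1]
width: 0.0468
finger_force: 0.0
```

```bash
python3 plan.py .6678 -.2247 .009 2.9076
```

```text
t 22.02 turn first (shares) [ 0.0001 -0.0001 -0.0001] then shift [0.0001 0.0005 0.0026] w 0.0468 pos [ 0.6678 -0.2248  0.0095]
```

carry_out(
  motion="0 0 0 0 0 0 0; 0 0 0 0 0 0 0; 0 0 0 0 0 0 0; 0 0 0 0 0 0 0; 0 0 -0.1 0 0 0 0; 0 0 -0.2 0 0 0 0; 0 0 -0.1 0 0 0 0; 0 0 0 0 0 0 0; 0 0 0 0 0 0 0",
)

```text
time: 23.15
tool_pos: [0.6671, -0.2245, 0.0882]
ee_rot: [3.141, -0.002, 2.907]
wrist_force: [-0.1, -1.4, -1.0]
width: 0.0257
finger_force: 30.0
```

```bash
python3 plan.py .4782 .252 .09 2.9416
```

```text
t 23.15 turn first (shares) [ 0.0002 -0.0011 -0.0164] then shift [ 1.3988  2.1475 -0.0089] w 0.0257 pos [ 0.6671 -0.2245  0.0882]
```

carry_out(
  motion="0 0 0 0 0 -0.016 0; 0.12 0.18 0 0 0 0 0; 0.14 0.215 0 0 0 0 0; 0.14 0.215 0 0 0 0 0; 0.14 0.215 0 0 0 0 0; 0.14 0.215 0 0 0 0 0; 0.14 0.215 0 0 0 0 0; 0.14 0.215 0 0 0 0 0; 0.14 0.215 0 0 0 0 0; 0.14 0.215 0 0 0 0 0; 0.1 0.16 0 0 0 0 0; 0.059 0.087 0 0 0 0 0",
)

```text
time: 24.65
tool_pos: [0.4775, 0.2533, 0.0884]
ee_rot: [-3.141, -0.002, 2.944]
wrist_force: [-0.5, -0.5, 0.4]
width: 0.0255
finger_force: 30.0
```

carry_out(
  motion="0 0 0 0 0 0 0; 0 0 0 0 0 0 0; 0 0 0 0 0 0 0",
)

```text
time: 25.02
tool_pos: [0.4796, 0.2507, 0.0894]
ee_rot: [-3.141, -0.0, 2.94]
wrist_force: [-0.0, 0.5, -1.0]
width: 0.0253
finger_force: 30.0
```

```bash
python3 plan.py .4782 .252 .024 2.9416
```

```text
t 25.02 turn first (shares) [-0.0002 -0.0001 -0.001 ] then shift [0.0081 0.005  0.3269] w 0.0253 pos [0.4796 0.2507 0.0894]
```

carry_out(
  motion="0.006 0.004 0.08 0 0 0 0; 0 0 0.12 0 0 0 0; 0 0 0.08 0 0 0 0; 0 0 0.04 0 0 0 0; 0 0 0 0 0 0 0; 0 0 0 0 0 0 0; 0 0 0 0 0 0 0; 0 0 0 0 0 0 0",
)

```text
time: 26.02
tool_pos: [0.4786, 0.253, 0.0263]
ee_rot: [3.141, 0.001, 2.941]
wrist_force: [-0.3, 0.3, -0.9]
width: 0.0254
finger_force: 30.0
```

```bash
python3 plan.py .4782 .252 .019 2.9416
```

```text
t 26.02 turn first (shares) [ 0.0004  0.0005 -0.0003] then shift [ 0.0012 -0.0052  0.0367] w 0.0254 pos [0.4786 0.253  0.0263]
```

carry_out(
  motion="0 -0.004 0.008 0 0 0 0; 0 0 0.008 0 0 0 0; 0 0 0.007 0 0 0 0; 0 0 0.006 0 0 0 0; 0 0 0 0 0 0 0; 0 0 0 0 0 0 0",
)

```text
time: 26.78
tool_pos: [0.4781, 0.252, 0.0199]
ee_rot: [3.141, 0.0, 2.941]
wrist_force: [-0.7, -0.5, -0.4]
width: 0.0258
finger_force: 30.0
```

carry_out(
  motion="0 0 0.006 0 0 0 0; 0 0 0.005 0 0 0 0; 0 0 0 0 0 0 0",
)

```text
time: 27.15
tool_pos: [0.4782, 0.252, 0.0198]
ee_rot: [3.141, 0.0, 2.941]
wrist_force: [-3.6, -2.0, 9.1]
width: 0.0257
finger_force: 30.0
```

Seated at 0.0198 with 9 N. Ease off slightly, release and retreat.

carry_out(
  motion="0 0 -0.006 0 0 0 0; 0 0 0 0 0 0 0.42; 0 0 0 0 0 0 0.42; 0 0 0 0 0 0 0.42; 0 0 0 0 0 0 0.42; 0 0 -0.1 0 0 0 0.42; 0 0 -0.2 0 0 0 0.42; 0 0 -0.25 0 0 0 0.42; 0 -0.25 -0.1 0 0 0 0.42; 0 -0.25 0 0 0 0 0.42; 0 -0.25 0 0 0 0 0.42; 0 -0.25 0 0 0 0 0.42",
)

```text
time: 28.65
tool_pos: [0.4378, 0.0546, 0.149]
ee_rot: [3.142, 0.001, 2.941]
wrist_force: [0.1, -0.4, -0.8]
width: 0.0392
finger_force: 0.0
```

carry_out(
  motion="0 -0.2 0 0 0 0 0.42; 0 0 0 0 0 0 0.42; 0 0 0 0 0 0 0.42; 0 0 0 0 0 0 0.42",
)

```text
time: 29.15
tool_pos: [0.4304, 0.0178, 0.1488]
ee_rot: [3.141, -0.0, 2.943]
wrist_force: [-0.2, 0.4, 0.5]
width: 0.0392
finger_force: 0.0
```

```bash
python3 - <<'E'
from h import *
T=snap('top');D=snap('side','g_s.png')
u=np.array([np.cos(.2),-np.sin(.2)])
for k in comps(T,'white'):
    if 160<k[0][0]<240 and 180<k[0][1]<250:
        b=onplane(T,*k[0],.019)[:2]
        for n,c in(('red',(.5244,.3038)),('blue',(.5125,.245)),('yellow',(.5006,.1862))):
            d=b-c
            if abs(d@[-u[1],u[0]])<.025: print(n,k[0],(d@u).round(4),(d@[-u[1],u[0]]).round(4))
print([(k[0].tolist(),k[1]) for k in comps(T,'white') if 120<k[0][1]<260 and 300<k[0][0]<420])
im=lambda s,y0,y1,x0,x1,f:cv2.resize(cv2.cvtColor(s['pixels'],cv2.COLOR_RGB2BGR)[y0:y1,x0:x1],None,fx=f,fy=f,interpolation=cv2.INTER_CUBIC)
cv2.imwrite('pics/g.png',np.hstack([im(T,165,285,140,260,3.33),im(D,150,350,200,350,2)[:400]]))
E
```

```text
red [174.8 199.1] 0.0534 -0.001
blue [197.2 204.6] 0.0521 -0.0009
yellow [220.2 208.8] 0.0544 -0.0013
[([317.8, 138.3], 89), ([400.9, 221.9], 144)]
```

View pics/g.png

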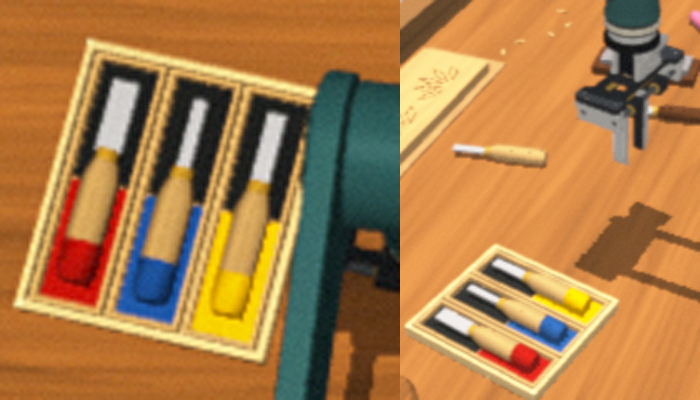

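All three lie centred in their own troughs, with the butts at (80,262), (155,280) and (232,295) on paint and the blades on rubber. The stray blades still read (317.8,138.3) and (400.9,221.9), so they haven't moved.

```bash
python3 -c "
from bench import robot
print(robot.close_job())"
```

```text
the job is handed in; nothing more can be done
None
```

The red, blue and yellow tools each lie centred in their own trough, handle on the paint and blade on the rubber; the strays, mallet and stone were left alone, and the job was handed in at about 29 s (no verdict was returned).

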